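# Check the slanted drill guide with the depth gauge

## Robot

A 7-joint arm with a two-finger parallel gripper is mounted at the origin on the work surface. World frame = base frame: x ahead of the robot, y to its left, z up, the work surface at z = 0. Lengths are in m, angles in rad, forces in N, time in s.
With the tool pointing down it reaches from about 0.425 to 0.925 m from the base axis. Payload 6.8 kg.
Tool frame: the origin (TCP) lies on the centre line of the jaws, within the pads' length; the fingertips stand 19 mm ahead of it and the grasp point (between the pads) is the TCP; z points along the fingers, y is the line along which they close (so a half turn about z gives the same grasp; the last joint's range is limited). The gripper opens to 85 mm and grips with 20 to 120 N. Pads are 22 mm wide; open, the fingers measure 114 mm over their backs; the gripper's body (76 mm by 85 mm) begins 54 mm behind the grasp point. The pads swing forward as they close: fully open they stand 13 mm farther back than shut.
Start: joints at [-1.331, 0.477, 0.022, 1.555, -0.011, 1.109, -0.083], TCP at [0.23, 0.635, 0.25] pointing down, gripper open.
Joint ranges: [-2.96, 2.96], [-0.34, 2.1], [-1.41, 1.46], [0.24, 2.44], [-1.37, 4.51], [0.17, 1.92], [-2.96, 2.96]. Speed limits (rad/s): [2.39, 2.39, 3.14, 3.14, 3.14, 3.14, 3.14].

## Interface

Orientations are given as a rotation vector (axis times angle).
In Python, from bench import r gives the robot as it stands. The module is installed in compiled form; this text tells all that it offers.
- The arm moves only by the tool arm_command, never from a script. Its argument "rows" is a list of rows, each an object of numbers: "fingers": the opening, from -1 (shut) to 1 (fully open); "x", "y", "z": the shift along the tool's x, y, z in m; "ax", "ay", "az": the turn, a rotation vector about the tool's x, y, z in degrees. In form: [{"fingers": .., "x": .., "y": .., "z": .., "ax": .., "ay": .., "az": ..}, ...]. A call has 1 to 10 rows; each row shifts and turns the commanded pose from where the row before left it, along the tool's axes as they then stand; what a row does not reach is not made up. A row lasts 1/12 s, in which the tool goes at most 41.7 mm and 7.16 degrees, less where a joint would pass 70% of its speed; a pose out of reach is approached as far as the arm can. A call is refused whole if a number of a shift passes 0.0417 or a number of a turn 7.16, either way. A call with a gripper value outside its range is refused whole. The fingers move at their own pace and stop on an object; "grip_force" is the grip in N (left out, the last holds). Time passes only in rows, so rows that do not move let the fingers close. It gives the time, the measured TCP pose, the force, the opening and the grip force at its end, in the units of the state.
- r.get_obs(): the state, without advancing time (a new reading comes with each control period).
- r.grab_frame(name): name is "scene" or "top" or "wrist"; returns a dict with "frame" (480x640x3 uint8, red, green, blue), "depth" (480x640 float32, m along the optical axis (not along the pixel's ray), 0 where there is no reading), "K" (3x3 intrinsics, pixels), "distortion" ([k1, k2, p1, p2, k3] as OpenCV has them; the pictures are not rectified), "world_from_camera" (4x4, takes a point from camera to world coordinates). Camera axes: x right, y down, z forward; pixel columns grow to the right and rows downward; lengths in m; the calibration is good to about 2 mm. A picture is of the moment at which its call begins.
- r.hand_in(): hands the job in; it is judged then, once.
The state is a dict: "clock": time; "joints": joint angles; "qvel": joint speeds; "tau": joint torques, N m; "tcp_pos": TCP position; "orientation": TCP orientation; "contact_force": force on the tool from outside, world axes, zero at the start; "moment": the same for the moment, N m; "grip_width": finger opening in m; "gripper_force": force on a finger pad.
Only numpy, scipy, OpenCV 4.12 (cv2) and the standard library are available. Lean on these libraries where they do the work, as an engineer would, in place of code of your own. Each camera call takes 0.05 s, during which the arm holds its last target. There are 200 camera calls.

## Task

Take the depth gauge (the steel rod with the collar and the square wooden handle) from its rack by the handle, and push its rod down into the slanted steel guide tube on the log slice until the collar stops against the mouth of the tube. Then draw it all the way out and hold it level with its tip above the middle of the round white reading stand, a few centimetres over it and touching nothing, and finish there still holding it for reading. Leave the other things on the bench where they are.

Things in the scene. Friction and masses are not known exactly. Their poses are not given: they have to be found in the camera images.
- gauge: Depth gauge, 0.12 kg: square wooden handle 18 x 18 x 110 mm, collar 30 mm across, 8 mm thick, at its front end, then a steel rod 10 mm across, 80 mm long, tapered tip. Origin: centre of the handle, on the axis. x runs from tip to handle: tip at x = -143 mm, collar's tip-side face at -63, handle -55 to +55. Starts level and loose in the rack, axis 60 mm above the bench, tip roughly to the robot.
- gauge_tip (a point): The tip end of the gauge rod, on its axis; axes as gauge.
- gauge_collar (a point): Centre of the collar's face on the tip side (the face that stops against the tube); axes as gauge.
- rack: Fixed wooden rack, base 160 x 70 x 10 mm, two notched posts 60 mm wide, 14 mm thick, 63 and 67 mm high, open above. They carry the gauge near the handle's rear end and just in front of the collar; the handle between them is free for gripping from above; lift it straight up. Origin: on the bench below the middle of the gauge's handle (within 3 mm); x along the gauge as it starts.
- jig: Drilling jig fixed to the bench: bark-edged log slice 170 mm across and 36 mm high, with the steel guide tube slanting up on a wooden wedge. Origin: on the bench at the centre of the slice; x axis is the level heading towards which the tube's mouth faces; z up.
- guide_tube: Fixed steel tube on the jig, 35 mm across, 90 long, bore 15 mm, flared to 22 over the last 8 mm; rim 42 mm across. Origin: centre of the mouth in the rim's plane, 100 mm above the bench, 33 mm along the jig's x. z points out of the mouth along the bore, 30 degrees above level, in the jig's x heading. The gauge goes in against z; fully home, the collar's face lies on the rim, the rod 80 mm deep.
- stand: Reading stand fixed to the bench: round white disc 80 mm across on a short wooden post, disc top 78 mm above the bench, small black ring at its centre. Origin: on the bench under its centre.
- stand_top (a point): Centre of the top face of the reading stand's white disc, 78 mm above the bench.
- offcut: Bystander: log disc 88 mm across, 24 mm high; origin at its underside's centre.
- paint_jar: Bystander: jar 60 mm across, 75 mm high; origin at its underside's centre.
- dowel: Bystander: plain square wooden stick 200 x 14 x 14 mm without collar; origin at its underside's centre, x along it.
- sanding_block: Bystander: cork block 100 x 60 x 32 mm; origin at its underside's centre.
- brush: Bystander: brush lying on the bench, handle towards its -x.
- small_slice: Bystander: small log disc 66 mm across, 30 mm high; origin at its underside's centre.
Not all that is in view belongs to the job. Leave any green look-alike of the jig alone. Leave any purple look-alike of the stand alone.

How it is judged:
By the outcome, as a careful person would: the job done as asked, in the order asked, and still so for the second after the job is handed in, while the arm keeps its last pose, push and grip.
It also fails if it takes over 51 s, if anything falls off the work surface, if the arm or the gripper's body presses on something with over 40 N, if the wrist force passes 120 N, or if a joint passes its speed limit or range.

## Working session

There is one attempt and no reset: what is moved stays moved. The work goes in short steps, Python scripts to look and compute and a tool call to move; the robot and the scene stay as the last step left them, time stands still between calls to the robot, and variables do not carry over. Pictures are saved under pics/ and viewed, at most 10 in all, crops included, and the job is handed in when it is done.

Besides the shell and the picture viewer there is one more tool, called after "Call:" as name(argument=value, ...), one argument or row to a line, values as JSON. arm_command: Moves the arm, as the interface text tells. Its arguments: {"type":"object","properties":{"rows":{"type":"array"},"grip_force":{"type":"number"}},"required":["rows"]}

```bash
mkdir -p pics
cat > h.py <<'E'
import numpy as np, cv2
from scipy.spatial.transform import Rotation as R
from bench import r
def grab(n):
    f=r.grab_frame(n); return f
def pts(f):
    h,w=f["depth"].shape
    u,v=np.meshgrid(np.arange(w),np.arange(h))
    p=np.stack([u,v],-1).reshape(-1,1,2).astype(np.float64)
    n=cv2.undistortPoints(p,np.array(f["K"]),np.array(f["distortion"])).reshape(h,w,2)
    d=f["depth"][...,None]
    c=np.concatenate([n*d,d],-1)
    T=np.array(f["world_from_camera"]); 
    return c@T[:3,:3].T+T[:3,3]
def ray(f,uv,z):
    n=cv2.undistortPoints(np.array(uv,float).reshape(-1,1,2),np.array(f["K"]),np.array(f["distortion"])).reshape(-1,2)
    T=np.array(f["world_from_camera"]); d=np.c_[n,np.ones(len(n))]@T[:3,:3].T; o=T[:3,3]
    return o+d*((z-o[2])/d[:,2])[:,None]
E
cat > a.py <<'E'
from h import *
for n in("top","scene"):
    f=grab(n); cv2.imwrite(f"pics/{n}1.png",f["frame"][...,::-1]); np.savez(f"{n}.npz",**f)
    print(n,np.array(f["world_from_camera"])[:3].round(3).tolist(),np.array(f["K"])[0,0])
o=r.get_obs();print(o["tcp_pos"],R.from_rotvec(o["orientation"]).as_matrix().round(3),o["clock"],o["grip_width"])
E
python3 a.py
```

```text
top [[0.046, -0.973, 0.225, 0.315], [-0.999, -0.044, 0.014, -0.004], [-0.004, -0.226, -0.974, 1.124]] 457.71910510389176
scene [[0.415, 0.793, -0.446, 1.344], [0.91, -0.354, 0.217, -0.412], [0.014, -0.496, -0.868, 1.641]] 620.4830323484844
[0.22989232 0.63413198 0.24942411] [[-0.94   0.341 -0.   ]
 [ 0.341  0.94  -0.002]
 [-0.    -0.002 -1.   ]] 0.1 0.08582043146452978
```

View pics/top1.png

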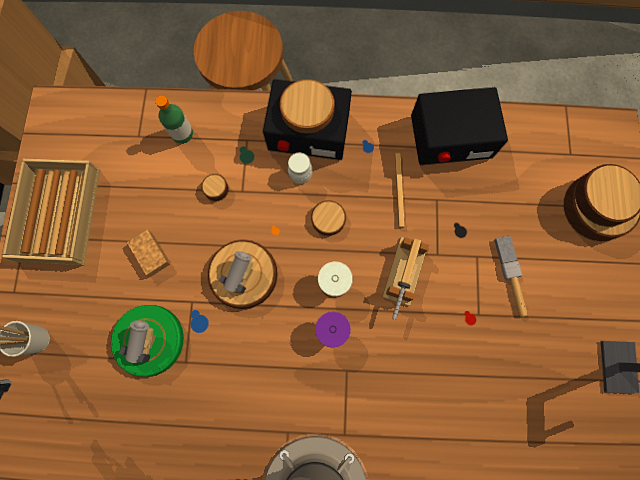

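View pics/scene1.png

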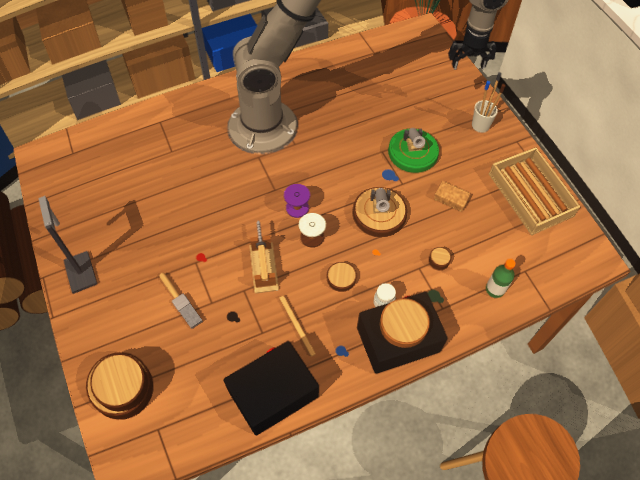

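The top view shows the gauge in the rack from (397,316) to (414,240), the jig at (240,274) with its tube, the white stand at (335,279), and the green and purple decoys at (148,341) and (333,330). Next I measure positions using depth.

```bash
cat > m.py <<'E'
from h import *
for n,boxes in (("top",dict(jig=(200,235,285,312),stand=(312,255,358,300),gauge=(380,228,435,325))),("scene",dict(jig=(350,182,412,238),stand=(295,208,330,240),gauge=(240,215,285,295)))):
    f=dict(np.load(n+".npz")); P=pts(f)
    for k,(a,b,c,d) in boxes.items():
        im=f["frame"][b:d,a:c].astype(float); p=P[b:d,a:c].reshape(-1,3); col=im.reshape(-1,3); 
        ok=np.isfinite(p).all(1)&(f["depth"][b:d,a:c].ravel()>0)
        sat=(col.max(1)-col.min(1))/(col.max(1)+1)
        if k=="stand":
            m=ok&(abs(p[:,2]-.078)<.012)&(sat<.25); q=p[m]; print(n,k,m.sum(),q.mean(0),(q.min(0)+q.max(0))/2)
        if k=="jig":
            m=ok&(abs(p[:,2]-.036)<.008); q=p[m].astype(np.float32); 
            if len(q): print(n,"slice",len(q),cv2.minEnclosingCircle(q[:,:2].copy()))
            m=ok&(p[:,2]>.05)&(sat<.2); q=p[m]; print(n,"tube",len(q)); 
            u,s,v=np.linalg.svd(q-q.mean(0)); print(q.mean(0),v[0],np.percentile(q,[2,98],axis=0))
            for zz in np.arange(.05,.13,.01):
                w=q[abs(q[:,2]-zz)<.005]; print("  ",zz,len(w),w.mean(0).round(4) if len(w) else "")
        if k=="gauge":
            m=ok&(p[:,2]>.04); q=p[m]; print(n,"gauge>.04",len(q),q.max(0))
            c,(w,h),an=cv2.minAreaRect(q[:,:2].astype(np.float32)); print(c,w,h,an)
            m=ok&(p[:,2]>.062)&(p[:,2]<.075)&(sat>.3); q=p[m]; u,s,v=np.linalg.svd(q[:,:2]-q[:,:2].mean(0)); print(len(q),q.mean(0),v[0])
            m=ok&(p[:,2]>.045)&(sat<.2); q=p[m]; print("steel",len(q),q.mean(0),np.percentile(q,[2,98],axis=0))
E
python3 m.py
python3 - <<'E'
import cv2,numpy as np
a=cv2.imread("pics/top1.png");s=cv2.imread("pics/scene1.png")
g=lambda i,x,y,w,h:cv2.resize(i[y:y+h,x:x+w],(400,300),interpolation=cv2.INTER_CUBIC)
cv2.imwrite("pics/c1.png",np.vstack([np.hstack([g(a,190,230,100,75),g(a,350,235,120,90)]),np.hstack([g(s,340,175,80,60),g(s,205,215,120,90)])]))
E
```

```text
top slice 2805 ((0.4860932230949402, 0.20094914734363556), 0.08406977355480194)
top tube 626
[0.47559003 0.20212219 0.08816945] [-0.82059729  0.35903262 -0.4446523 ] [[0.43771701 0.1759863  0.06315597]
 [0.52032067 0.23711879 0.113848  ]]
   0.05 1 [0.4385 0.1914 0.0531]
   0.060000000000000005 20 [0.4456 0.207  0.0613]
   0.07 121 [0.4499 0.2143 0.0714]
   0.08000000000000002 123 [0.4573 0.2098 0.0791]
   0.09000000000000001 144 [0.4861 0.1979 0.0901]
   0.1 124 [0.4915 0.1945 0.0994]
   0.11000000000000001 83 [0.5022 0.1917 0.1093]
   0.12000000000000001 10 [0.5068 0.1922 0.1169]
top stand 899 [ 0.47460477 -0.0242119   0.07791246] [ 0.4746545  -0.02393948  0.07649402]
top gauge>.04 907 [ 0.58377043 -0.1504749   0.07822824]
(0.48458415269851685, -0.18978345394134521) 0.06087230518460274 0.1987478882074356 74.29823303222656
574 [ 0.51276879 -0.19774694  0.06757619] [-0.95951185  0.28166825]
steel 157 [ 0.43644515 -0.17622288  0.06566394] [[ 0.3932396  -0.19448864  0.05970823]
 [ 0.47187945 -0.16253609  0.07602627]]
scene slice 1459 ((0.48578837513923645, 0.1991797387599945), 0.086621
[... 507 characters left out ...]
15222273  0.08272802]
(0.48684701323509216, -0.19068197906017303) 0.05709380283951759 0.19804851710796356 74.2105712890625
345 [ 0.50949706 -0.19791127  0.0679305 ] [ 0.96211579 -0.27264116]m.py:21: RuntimeWarning: Mean of empty slice.
  m=ok&(p[:,2]>.045)&(sat<.2); q=p[m]; print("steel",len(q),q.mean(0),np.percentile(q,[2,98],axis=0))
  ret = um.true_divide(
Traceback (most recent call last):
  File "m.py", line 21, in <module>
    m=ok&(p[:,2]>.045)&(sat<.2); q=p[m]; print("steel",len(q),q.mean(0),np.percentile(q,[2,98],axis=0))
                                                                        ~~~~~~~~~~~~~^^^^^^^^^^^^^^^^^
IndexError: index -1 is out of bounds for axis 0 with size 0
```

View pics/c1.png

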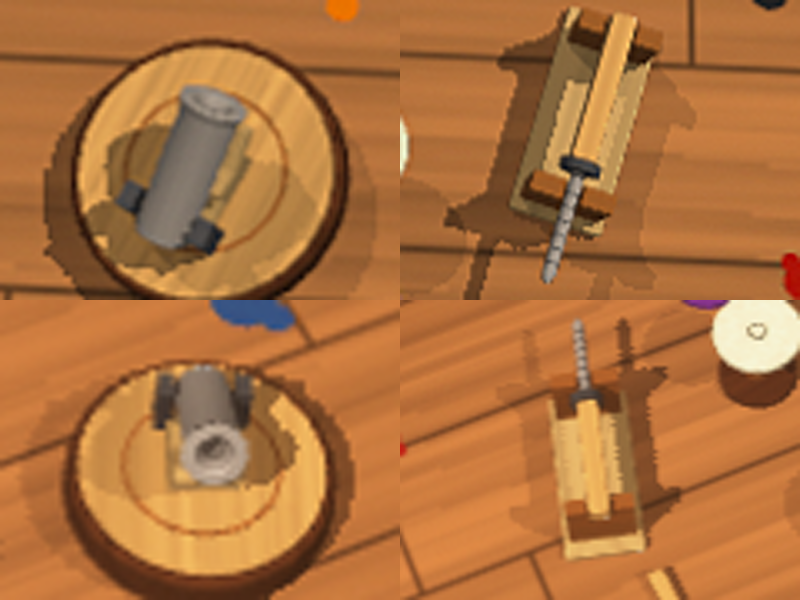

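The crop shows the tube's mouth facing away from the robot, at about (243,256) in the top view. The gauge tip points toward the robot. I'll go above the jig for a wrist look.

Call:
arm_command(
  rows=[
    {"x": -0.03, "y": -0.024, "z": -0.01, "fingers": 1},
    {"x": -0.03, "y": -0.024, "z": -0.01},
    {"x": -0.03, "y": -0.024, "z": -0.01},
    {"x": -0.03, "y": -0.024, "z": -0.01},
    {"x": -0.03, "y": -0.024, "z": -0.01},
    {"x": -0.03, "y": -0.024},
    {"x": -0.03, "y": -0.024},
    {"x": -0.03, "y": -0.024},
    {"x": -0.03, "y": -0.024},
    {"x": -0.03, "y": -0.024},
  ],
)

```text
validation failed for argument at $.ro...
```

Call:
arm_command(
  rows=[
    {"x": -0.03, "y": -0.024},
    {"x": -0.03, "y": -0.024},
    {"x": -0.03, "y": -0.024},
    {},
  ],
)

```text
validation failed for argument at $.ro...
```

```bash
cat > w.py <<'E'
from h import *; import sys
n=sys.argv[1]; f=grab("wrist"); np.savez(n+".npz",**f); cv2.imwrite(f"pics/{n}.png",f["frame"][...,::-1])
o=r.get_obs();print(o["tcp_pos"],R.from_rotvec(o["orientation"]).as_matrix().round(3).tolist(),o["clock"],np.round(o["contact_force"],1),o["grip_width"])
print(np.array(f["world_from_camera"])[:3].round(3).tolist(),f["K"][0][0])
E
python3 w.py w1
```

```text
[0.22992315 0.6341816  0.24955664] [[-0.94, 0.341, -0.0], [0.341, 0.94, -0.001], [-0.0, -0.001, -1.0]] 0.15 [ 0.  -0.7 -0.3] 0.08527934150159988
[[0.342, 0.906, 0.249, 0.167], [0.94, -0.329, -0.092, 0.657], [-0.001, 0.265, -0.964, 0.372]] 380.36349649885625
```

View pics/w1.png

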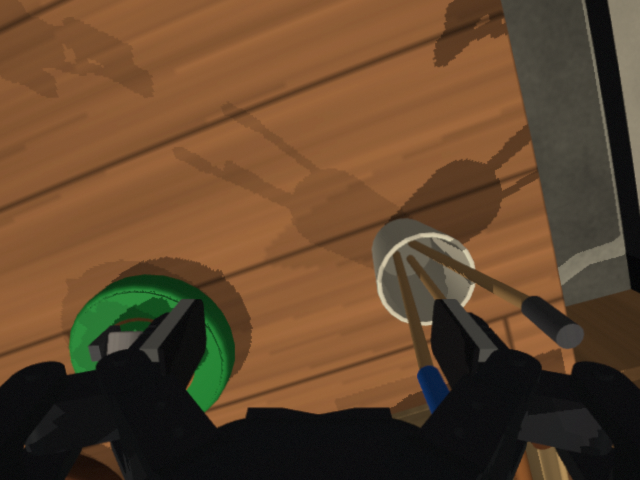

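The arm did not move (the call was refused, so all keys are probably required). The picture shows only the green decoy at (150,340) and the brush cup at (425,280). I'll retry with full rows, rising first.

Call:
arm_command(
  rows=[
    {"fingers": 1, "x": 0, "y": 0, "z": -0.03, "ax": 0, "ay": 0, "az": 0},
    {"fingers": 1, "x": -0.03, "y": -0.024, "z": -0.01, "ax": 0, "ay": 0, "az": 0},
    {"fingers": 1, "x": -0.03, "y": -0.024, "z": -0.01, "ax": 0, "ay": 0, "az": 0},
    {"fingers": 1, "x": -0.03, "y": -0.024, "z": 0, "ax": 0, "ay": 0, "az": 0},
    {"fingers": 1, "x": -0.03, "y": -0.024, "z": 0, "ax": 0, "ay": 0, "az": 0},
    {"fingers": 1, "x": -0.03, "y": -0.024, "z": 0, "ax": 0, "ay": 0, "az": 0},
    {"fingers": 1, "x": -0.03, "y": -0.024, "z": 0, "ax": 0, "ay": 0, "az": 0},
    {"fingers": 1, "x": -0.03, "y": -0.024, "z": 0, "ax": 0, "ay": 0, "az": 0},
    {"fingers": 1, "x": -0.03, "y": -0.024, "z": 0, "ax": 0, "ay": 0, "az": 0},
    {"fingers": 1, "x": -0.03, "y": -0.024, "z": 0, "ax": 0, "ay": 0, "az": 0},
  ],
)

```text
clock: 0.98
tcp_pos: [0.4108, 0.3376, 0.3002]
orientation: [-0.543, -3.094, 0.0]
contact_force: [1.1, 0.6, -0.4]
grip_width: 0.0853
gripper_force: 0.0
```

Call:
arm_command(
  rows=[
    {"fingers": 1, "x": -0.03, "y": -0.024, "z": 0, "ax": 0, "ay": 0, "az": 0},
    {"fingers": 1, "x": -0.03, "y": -0.024, "z": 0, "ax": 0, "ay": 0, "az": 0},
    {"fingers": 1, "x": -0.03, "y": -0.024, "z": 0, "ax": 0, "ay": 0, "az": 0},
    {"fingers": 1, "x": 0, "y": 0, "z": 0, "ax": 0, "ay": 0, "az": 0},
  ],
)

```text
clock: 1.32
tcp_pos: [0.4743, 0.2327, 0.3005]
orientation: [0.561, 3.089, -0.004]
contact_force: [0.5, -0.1, 0.2]
grip_width: 0.0853
gripper_force: 0.0
```

```bash
python3 w.py w2
```

```text
[0.47244653 0.23646807 0.30033226] [[-0.937, 0.349, 0.001], [0.349, 0.937, -0.001], [-0.001, -0.001, -1.0]] 1.3667 [-0.5  1.2  0.5] 0.08521787953411761
[[0.353, 0.902, 0.25, 0.412], [0.936, -0.34, -0.096, 0.257], [-0.002, 0.268, -0.963, 0.423]] 380.36349649885625
```

View pics/w2.png

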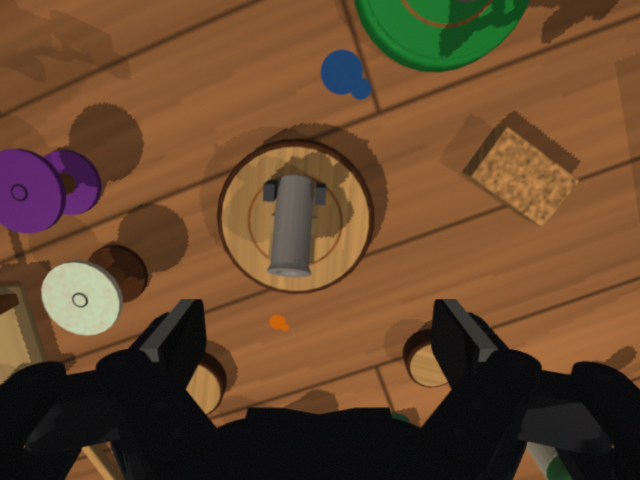

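The wrist view shows the slice at (295,217), its tube mouth at about (289,272) and the back end at (296,180), and the white stand at (82,298). I'll fit a cylinder to the tube's depth points and a circle to the slice.

```bash
cat > t.py <<'E'
from h import *; from scipy.optimize import least_squares
f=dict(np.load("w2.npz")); P=pts(f); I=f["frame"].astype(int)
sat=(I.max(2)-I.min(2))/(I.max(2)+1)
win=np.zeros(sat.shape,bool); win[165:285,262:330]=1
m=win&(sat<.2)&(P[...,2]>.06)&(f["depth"]>0); m=cv2.erode(m.astype(np.uint8),np.ones((3,3)))>0
q=P[m]; print(len(q))
def res(t,q,rad=.0175):
    h,x,y,z=t; a=np.array([np.cos(h)*np.cos(np.pi/6),np.sin(h)*np.cos(np.pi/6),.5]); d=q-[x,y,z]
    return np.linalg.norm(np.cross(d,a),axis=1)-rad
s=least_squares(lambda t:np.r_[res(t,q),(np.dot(t[1:]-[.516,.187,.1],[np.cos(t[0])*.866,np.sin(t[0])*.866,.5]))],[-.4,.516,.187,.1],loss="soft_l1",f_scale=.001)
print("heading deg",np.degrees(s.x[0]),"axis pt",s.x[1:],"rms",np.std(res(s.x,q)))
a=np.array([np.cos(s.x[0])*.866,np.sin(s.x[0])*.866,.5]); t=(q-s.x[1:])@a; print("along",np.percentile(t,[1,99]))
# axis point at z=.1
print("axis at z=.1",s.x[1:]+a*(.1-s.x[3])/.5)
w=np.zeros(sat.shape,bool); w[130:300,210:380]=1
sl=(w&(abs(P[...,2]-.036)<.006)&(f["depth"]>0)); c=P[sl][:,:2].astype(np.float32); print("slice",cv2.minEnclosingCircle(c.copy()),cv2.minAreaRect(c)[0])
v=f["depth"]>0; b=v&(abs(P[...,2])<.01); print("bench z",np.median(P[b][:,2]), "slice z",np.median(P[sl][:,2]))
st=np.zeros(sat.shape,bool); st[255:340,35:130]=1; st&=(abs(P[...,2]-.078)<.008)&(sat<.3)&v; c=P[st][:,:2].astype(np.float32); print("stand",cv2.minEnclosingCircle(c.copy()),P[st].mean(0))
E
python3 t.py
```

```text
3360
heading deg -24.249296763988948 axis pt [0.51644063 0.18750841 0.09966579] rms 0.0028498125678981428
along [-0.08850341 -0.00218885]
axis at z=.1 [0.5169684  0.18727067 0.1       ]
slice ((0.48437315225601196, 0.20217843353748322), 0.08327741175889969) (0.48431241512298584, 0.20212864875793457)
bench z -0.0012670065128844443 slice z 0.03455702140593142
stand ((0.4744834899902344, -0.02370312809944153), 0.040607187896966934) [ 0.47317267 -0.02114606  0.07640729]
```

Call:
arm_command(
  rows=[
    {"fingers": 1, "x": -0.012, "y": -0.036, "z": 0.004, "ax": 0, "ay": 0, "az": 0},
    {"fingers": 1, "x": -0.012, "y": -0.036, "z": 0.004, "ax": 0, "ay": 0, "az": 0},
    {"fingers": 1, "x": -0.012, "y": -0.036, "z": 0.004, "ax": 0, "ay": 0, "az": 0},
    {"fingers": 1, "x": -0.012, "y": -0.036, "z": 0.004, "ax": 0, "ay": 0, "az": 0},
    {"fingers": 1, "x": -0.012, "y": -0.036, "z": 0.004, "ax": 0, "ay": 0, "az": 0},
    {"fingers": 1, "x": -0.012, "y": -0.036, "z": 0.004, "ax": 0, "ay": 0, "az": 0},
    {"fingers": 1, "x": -0.012, "y": -0.036, "z": 0.004, "ax": 0, "ay": 0, "az": 0},
    {"fingers": 1, "x": -0.012, "y": -0.036, "z": 0.004, "ax": 0, "ay": 0, "az": 0},
    {"fingers": 1, "x": -0.012, "y": -0.036, "z": 0.004, "ax": 0, "ay": 0, "az": 0},
    {"fingers": 1, "x": -0.012, "y": -0.036, "z": 0.004, "ax": 0, "ay": 0, "az": 0},
  ],
)

```text
clock: 2.2
tcp_pos: [0.4603, -0.1387, 0.2602]
orientation: [0.54, 3.094, 0.001]
contact_force: [0.5, -1.0, 0.5]
grip_width: 0.0852
gripper_force: 0.0
```

Call:
arm_command(
  rows=[
    {"fingers": 1, "x": -0.012, "y": -0.036, "z": 0.004, "ax": 0, "ay": 0, "az": 0},
    {"fingers": 1, "x": 0, "y": 0, "z": 0, "ax": 0, "ay": 0, "az": -4.2},
    {"fingers": 1, "x": 0, "y": 0, "z": 0, "ax": 0, "ay": 0, "az": 0},
    {"fingers": 1, "x": 0, "y": 0, "z": 0, "ax": 0, "ay": 0, "az": 0},
  ],
)

```text
clock: 2.53
tcp_pos: [0.4597, -0.1749, 0.256]
orientation: [-0.431, -3.111, -0.001]
contact_force: [-0.0, 0.7, -0.6]
grip_width: 0.0856
gripper_force: 0.0
```

```bash
python3 w.py w3
```

```text
[ 0.45988561 -0.17431122  0.25610357] [[-0.963, 0.27, -0.0], [0.27, 0.963, 0.001], [0.001, 0.001, -1.0]] 2.5833 [ 0.8 -0.2 -0.1] 0.08534546959041388
[[0.273, 0.928, 0.255, 0.396], [0.962, -0.263, -0.071, -0.157], [0.001, 0.264, -0.964, 0.378]] 380.36349649885625
```

View pics/w3.png

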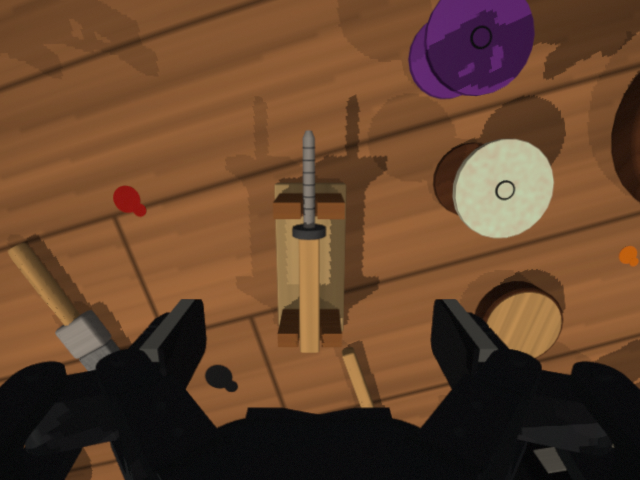

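The gauge is clear in this view: tip at (309,131), collar at (309,231), and the rear handle end at (310,352). The stand ring is at (505,190).

Run:
```python
from h import *
f=dict(np.load("w3.npz"))
t=ray(f,[[309,130]],.060)[0]; e=ray(f,[[310,352],[309.5,245],[309.5,300]],.069); s=ray(f,[[505.5,189.5]],.078)[0]
print(t,e,s); 
P=pts(f); I=f["frame"]; 
m=np.zeros(P.shape[:2],bool); m[242:350,295:325]=1; m&=(abs(P[...,2]-.069)<.006)
q=P[m]; c=q.mean(0); v=np.linalg.svd(q[:,:2]-c[:2])[2][0]; v*=np.sign(v[0])
print(len(q),c,np.degrees(np.arctan2(v[1],v[0])), np.ptp((q[:,:2]-c[:2])@v),np.ptp((q[:,:2]-c[:2])@[-v[1],v[0]]))
d=e[0]-t; print("head tip-rear",np.degrees(np.arctan2(d[1],d[0])),np.linalg.norm(d[:2]))
o=r.get_obs(); Rm=R.from_rotvec(o["orientation"]).as_matrix()
g=t[:2]+.143*d[:2]/np.linalg.norm(d[:2]); print("origin from tip",g, "from rear",e[0][:2]-.055*d[:2]/np.linalg.norm(d[:2]))
print("tool shift",Rm.T@(np.r_[g,.06]-o["tcp_pos"]))
```

```text
[ 0.38845473 -0.16214431  0.06      ] [[ 0.57713536 -0.21577563  0.069     ]
 [ 0.478709   -0.18768308  0.069     ]
 [ 0.52714217 -0.20173672  0.069     ]] [ 0.47477273 -0.02373542  0.078     ]
2215 [ 0.52374262 -0.20105229  0.06747906] -15.874161672143233 0.10367792555662303 0.021445252577234147
head tip-rear -15.867475206352738 0.1961547793012955
origin from tip [ 0.52600595 -0.20124241] from rear [ 0.52423104 -0.2007379 ]
tool shift [-0.07104404 -0.0081921   0.19605977]
```

Call:
arm_command(
  rows=[
    {"fingers": 1, "x": -0.035, "y": -0.004, "z": 0.02, "ax": 0, "ay": 0, "az": 0},
    {"fingers": 1, "x": -0.035, "y": -0.004, "z": 0.02, "ax": 0, "ay": 0, "az": 0},
    {"fingers": 1, "x": 0, "y": 0, "z": 0.04, "ax": 0, "ay": 0, "az": 0},
    {"fingers": 1, "x": 0, "y": 0, "z": 0.04, "ax": 0, "ay": 0, "az": 0},
    {"fingers": 1, "x": 0, "y": 0, "z": 0.03, "ax": 0, "ay": 0, "az": 0},
    {"fingers": 1, "x": 0, "y": 0, "z": 0.02, "ax": 0, "ay": 0, "az": 0},
    {"fingers": 1, "x": 0, "y": 0, "z": 0.02, "ax": 0, "ay": 0, "az": 0},
    {"fingers": 1, "x": 0, "y": 0, "z": 0.006, "ax": 0, "ay": 0, "az": 0},
    {"fingers": 1, "x": 0, "y": 0, "z": 0, "ax": 0, "ay": 0, "az": 0},
    {"fingers": 1, "x": 0, "y": 0, "z": 0, "ax": 0, "ay": 0, "az": 0},
  ],
)

```text
clock: 3.42
tcp_pos: [0.5254, -0.2018, 0.0609]
orientation: [0.428, 3.112, 0.001]
contact_force: [0.2, 0.2, 0.9]
grip_width: 0.0856
gripper_force: 0.0
```

Call:
arm_command(
  rows=[
    {"fingers": -1, "x": 0, "y": 0, "z": 0, "ax": 0, "ay": 0, "az": 0},
    {"fingers": -1, "x": 0, "y": 0, "z": 0, "ax": 0, "ay": 0, "az": 0},
    {"fingers": -1, "x": 0, "y": 0, "z": 0, "ax": 0, "ay": 0, "az": 0},
    {"fingers": -1, "x": 0, "y": 0, "z": 0, "ax": 0, "ay": 0, "az": 0},
    {"fingers": -1, "x": 0, "y": 0, "z": 0, "ax": 0, "ay": 0, "az": 0},
    {"fingers": -1, "x": 0, "y": 0, "z": 0, "ax": 0, "ay": 0, "az": 0},
    {"fingers": -1, "x": 0, "y": 0, "z": 0, "ax": 0, "ay": 0, "az": 0},
    {"fingers": -1, "x": 0, "y": 0, "z": 0, "ax": 0, "ay": 0, "az": 0},
    {"fingers": -1, "x": 0, "y": 0, "z": 0, "ax": 0, "ay": 0, "az": 0},
    {"fingers": -1, "x": 0, "y": 0, "z": 0, "ax": 0, "ay": 0, "az": 0},
  ],
  grip_force=70,
)

```text
clock: 4.25
tcp_pos: [0.525, -0.2029, 0.0608]
orientation: [0.43, 3.111, 0.0]
contact_force: [-1.0, 0.9, 6.5]
grip_width: 0.0171
gripper_force: 68.3
```

Call:
arm_command(
  rows=[
    {"fingers": -1, "x": 0, "y": 0, "z": -0.01, "ax": 0, "ay": 0, "az": 0},
    {"fingers": -1, "x": 0, "y": 0, "z": -0.02, "ax": 0, "ay": 0, "az": 0},
    {"fingers": -1, "x": 0, "y": 0, "z": -0.03, "ax": 0, "ay": 0, "az": 0},
    {"fingers": -1, "x": 0, "y": 0, "z": -0.03, "ax": 0, "ay": 0, "az": 0},
    {"fingers": -1, "x": 0, "y": 0, "z": -0.03, "ax": 0, "ay": 0, "az": 0},
    {"fingers": -1, "x": 0, "y": 0, "z": -0.03, "ax": 0, "ay": 0, "az": 0},
    {"fingers": -1, "x": 0, "y": 0, "z": -0.03, "ax": 0, "ay": 0, "az": 0},
    {"fingers": -1, "x": 0, "y": 0, "z": 0, "ax": 0, "ay": 0, "az": 0},
    {"fingers": -1, "x": 0, "y": 0, "z": 0, "ax": 0, "ay": 0, "az": 0},
  ],
)

```text
clock: 5.0
tcp_pos: [0.5254, -0.2032, 0.2423]
orientation: [0.429, 3.108, 0.0]
contact_force: [0.1, 0.4, -1.5]
grip_width: 0.0172
gripper_force: 68.4
```

```bash
python3 w.py w4
```

```text
[ 0.52448808 -0.20264231  0.24062912] [[-0.963, 0.271, 0.001], [0.271, 0.963, 0.0], [-0.001, 0.0, -1.0]] 5.05 [-0.8 -0.5 -1.9] 0.016881766530379084
[[0.272, 0.927, 0.259, 0.461], [0.962, -0.263, -0.072, -0.185], [0.001, 0.269, -0.963, 0.364]] 380.36349649885625
```

View pics/w4.png

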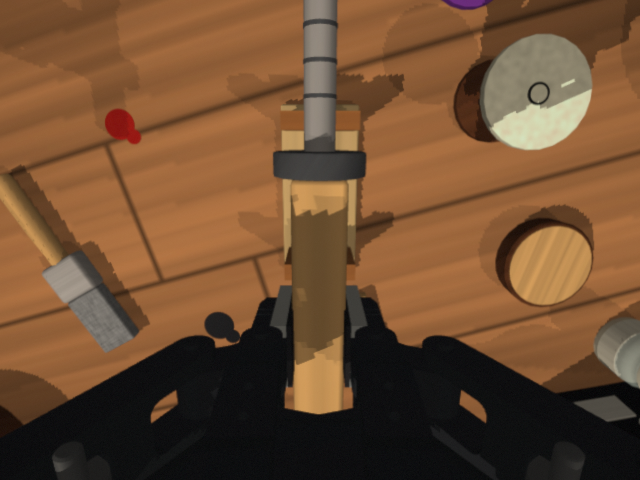

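The gauge is held: rod at (320,75), collar at (320,163), handle between the jaws. I'll measure its pose in the tool frame from depth.

```bash
cat > g.py <<'E'
from h import *
f=dict(np.load("w4.npz")); P=pts(f)
o=r.get_obs(); Rm=R.from_rotvec(o["orientation"]).as_matrix(); Q=(P-o["tcp_pos"])@Rm
v=f["depth"]>0
def fit(name,m):
    q=Q[m&v]; q=q[abs(q[:,2]-np.median(q[:,2]))<.02]
    b=np.arange(q[:,0].min(),q[:,0].max(),.006)
    S=np.array([[a+.003,np.mean([np.percentile(w[:,1],3),np.percentile(w[:,1],97)]),np.percentile(w[:,2],5)] for a in b if len(w:=q[(q[:,0]>=a)&(q[:,0]<a+.006)])>30])
    py=np.polyfit(S[:,0],S[:,1],1);pz=np.polyfit(S[:,0],S[:,2],1)
    print(name,len(q),S[[0,-1]].round(4).tolist(),"y:",np.degrees(np.arctan(py[0])),py[1],"z:",np.degrees(np.arctan(pz[0])),pz[1])
M=np.zeros(v.shape,bool)
m=M.copy();m[0:140,300:342]=1; fit("rod",m&(Q[...,2]<.05))
m=M.copy();m[190:290,285:355]=1; fit("handle",m&(Q[...,2]<.03))
m=M.copy();m[148:182,270:370]=1; q=Q[m&v&(Q[...,2]<.03)]; print("collar",q.min(0),q.max(0),np.percentile(q,[2,98],axis=0))
E
python3 g.py
```

```text
rod 4577 [[0.068, 0.0002, -0.0046], [0.104, 0.0004, -0.0046]] y: 0.2455632212773938 -3.077869130601058e-05 z: -0.08559949483903001 -0.0044918629111765284
handle 5625 [[0.0183, 0.0, -0.0091], [0.0483, 0.0002, -0.0091]] y: 0.23120287587433683 -7.949857675056073e-05 z: 0.0594706990311742 -0.009152860760375506
collar [ 0.05248011 -0.01446492 -0.01561991] [0.06237927 0.01485567 0.0134006 ] [[ 0.0528525  -0.01348595 -0.01459167]
 [ 0.0620056   0.01386372  0.00094596]]
```

Call:
arm_command(
  rows=[
    {"fingers": -1, "x": -0.003, "y": 0.02, "z": -0.002, "ax": 0, "ay": 0, "az": 0},
    {"fingers": -1, "x": -0.003, "y": 0.035, "z": -0.002, "ax": 0, "ay": 0, "az": 0},
    {"fingers": -1, "x": -0.003, "y": 0.035, "z": -0.002, "ax": 0, "ay": 0, "az": 0},
    {"fingers": -1, "x": -0.003, "y": 0.035, "z": -0.002, "ax": 0, "ay": 0, "az": 0},
    {"fingers": -1, "x": -0.003, "y": 0.035, "z": -0.002, "ax": 0, "ay": 0, "az": 0},
    {"fingers": -1, "x": -0.003, "y": 0.035, "z": 0, "ax": 0, "ay": 0, "az": 0},
    {"fingers": -1, "x": -0.003, "y": 0.035, "z": 0, "ax": 0, "ay": 0, "az": 0},
    {"fingers": -1, "x": -0.003, "y": 0.035, "z": 0, "ax": 0, "ay": 0, "az": 0},
    {"fingers": -1, "x": -0.003, "y": 0.035, "z": 0, "ax": 0, "ay": 0, "az": 0},
    {"fingers": -1, "x": -0.003, "y": 0.035, "z": 0, "ax": 0, "ay": 0, "az": 0},
  ],
)

```text
clock: 5.88
tcp_pos: [0.6435, 0.113, 0.2481]
orientation: [-0.43, -3.109, 0.002]
contact_force: [0.3, -0.5, -0.6]
grip_width: 0.0166
gripper_force: 68.4
```

Call:
arm_command(
  rows=[
    {"fingers": -1, "x": 0, "y": 0.018, "z": 0, "ax": 0, "ay": 0, "az": 0},
    {"fingers": -1, "x": 0, "y": 0, "z": 0, "ax": 0, "ay": 0, "az": 4.1},
    {"fingers": -1, "x": 0, "y": 0, "z": 0, "ax": 0, "ay": 0, "az": 4.1},
    {"fingers": -1, "x": 0, "y": 0, "z": 0, "ax": 0, "ay": -6, "az": 0},
    {"fingers": -1, "x": 0, "y": 0, "z": 0, "ax": 0, "ay": -6, "az": 0},
    {"fingers": -1, "x": 0, "y": 0, "z": 0, "ax": 0, "ay": -6, "az": 0},
    {"fingers": -1, "x": 0, "y": 0, "z": 0, "ax": 0, "ay": -6, "az": 0},
    {"fingers": -1, "x": 0, "y": 0, "z": 0, "ax": 0, "ay": -6, "az": 0},
    {"fingers": -1, "x": 0, "y": 0, "z": 0, "ax": 0, "ay": 0, "az": 0},
    {"fingers": -1, "x": 0, "y": 0, "z": 0, "ax": 0, "ay": 0, "az": 0},
  ],
)

```text
clock: 6.72
tcp_pos: [0.6471, 0.1304, 0.2484]
orientation: [0.539, 2.575, -0.149]
contact_force: [1.2, 0.3, -0.9]
grip_width: 0.0172
gripper_force: 68.5
```

```bash
cat > p.py <<'E'
from h import *; import sys
M=np.array([.516,.1875,.1]); h=np.radians(-24.1); u=np.array([.866*np.cos(h),.866*np.sin(h),.5])
o=r.get_obs(); Rm=R.from_rotvec(o["orientation"]).as_matrix(); p=o["tcp_pos"]
gap=float(sys.argv[1])
print("t",o["clock"],"tcp",p.round(4),"joints",np.round(o["joints"],2),"F",np.round(o["contact_force"],1))
w=u*(-1); Zt=np.cross(w,np.cross([0,0,-1.],w)); Zt/=np.linalg.norm(Zt)
T=np.c_[w,np.cross(Zt,w),Zt]; print("turn (tool,deg)",np.degrees((R.from_matrix(Rm).inv()*R.from_matrix(T)).as_rotvec()).round(2))
print("shift tool",(Rm.T@(M+u*(.1425+gap)-p)).round(4))
tip=p+Rm[:,0]*.1425-M; print("tip along bore",tip@u,"lateral in tool yz",(Rm.T@(tip-u*(tip@u)))[1:].round(4))
E
python3 p.py .025
```

```text
t 6.7167 tcp [0.6471 0.1304 0.2484] joints [-1.07  0.38  0.76  1.95  0.22  0.55  0.59] F [ 1.2  0.3 -0.9]
turn (tool,deg) [-0.01 -0.26  0.44]
shift tool [ 0.0302 -0.0012  0.0572]
tip along bore 0.05546935097627971 lateral in tool yz [ 0.0003 -0.0577]
```

Call:
arm_command(
  rows=[
    {"fingers": -1, "x": 0, "y": 0, "z": 0.02, "ax": 0, "ay": -0.2, "az": 0.2},
    {"fingers": -1, "x": 0.01, "y": -0.001, "z": 0.02, "ax": 0, "ay": 0, "az": 0},
    {"fingers": -1, "x": 0.01, "y": 0, "z": 0.012, "ax": 0, "ay": 0, "az": 0},
    {"fingers": -1, "x": 0.01, "y": 0, "z": 0.006, "ax": 0, "ay": 0, "az": 0},
    {"fingers": -1, "x": 0, "y": 0, "z": 0, "ax": 0, "ay": 0, "az": 0},
    {"fingers": -1, "x": 0, "y": 0, "z": 0, "ax": 0, "ay": 0, "az": 0},
  ],
)

```text
clock: 7.22
tcp_pos: [0.6523, 0.1254, 0.1851]
orientation: [0.55, 2.565, -0.147]
contact_force: [-0.0, -0.2, -0.7]
grip_width: 0.0165
gripper_force: 68.6
```

```bash
python3 p.py .025; python3 w.py w5
python3 - <<'E'
from h import *
f=grab("scene"); a=f["frame"][165:240,330:430,::-1]; w=cv2.imread("pics/w5.png")
cv2.imwrite("pics/c5.png",np.hstack([cv2.resize(w[:300,120:520],(400,300)),cv2.resize(a,(400,300),interpolation=cv2.INTER_CUBIC)]))
E
```

```text
t 7.2167 tcp [0.6523 0.1254 0.1851] joints [-1.02  0.48  0.72  2.    0.19  0.4   0.57] F [-0.  -0.2 -0.7]
turn (tool,deg) [-0.01  0.15 -0.12]
shift tool [ 0.0048  0.001  -0.0012]
tip along bore 0.029755570916594858 lateral in tool yz [-0.0007  0.0016]
[0.65282079 0.12585594 0.18590528] [[-0.788, 0.41, 0.46], [0.355, 0.912, -0.204], [-0.503, 0.002, -0.864]] 7.2667 [-0.1 -0.2 -1.2] 0.016908157637591945
[[0.411, 0.638, 0.651, 0.543], [0.912, -0.289, -0.292, 0.175], [0.002, 0.713, -0.701, 0.257]] 380.36349649885625
```

View pics/c5.png

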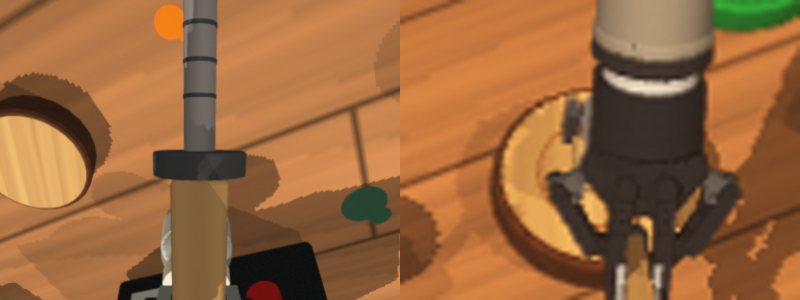

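Neither view shows the tip or the mouth, because the arm hides them. I'll insert on the measured numbers and watch the force.

Call:
arm_command(
  rows=[
    {"fingers": -1, "x": 0.01, "y": 0.001, "z": -0.001, "ax": 0, "ay": 0, "az": 0},
    {"fingers": -1, "x": 0.01, "y": 0, "z": 0, "ax": 0, "ay": 0, "az": 0},
    {"fingers": -1, "x": 0.01, "y": 0, "z": 0, "ax": 0, "ay": 0, "az": 0},
    {"fingers": -1, "x": 0.006, "y": 0, "z": 0, "ax": 0, "ay": 0, "az": 0},
    {"fingers": -1, "x": 0.006, "y": 0, "z": 0, "ax": 0, "ay": 0, "az": 0},
    {"fingers": -1, "x": 0, "y": 0, "z": 0, "ax": 0, "ay": 0, "az": 0},
    {"fingers": -1, "x": 0, "y": 0, "z": 0, "ax": 0, "ay": 0, "az": 0},
  ],
)

```text
clock: 7.9
tcp_pos: [0.6183, 0.1432, 0.1646]
orientation: [0.547, 2.565, -0.146]
contact_force: [0.2, 0.3, -0.4]
grip_width: 0.0169
gripper_force: 68.6
```

```bash
python3 p.py -.02
```

```text
t 7.9 tcp [0.6183 0.1432 0.1646] joints [-1.12  0.5   0.76  2.07  0.2   0.36  0.5 ] F [ 0.2  0.3 -0.4]
turn (tool,deg) [0.09 0.19 0.01]
shift tool [ 0.0063 -0.0013  0.0002]
tip along bore -0.013685870612958721 lateral in tool yz [0.0013 0.0003]
```

Call:
arm_command(
  rows=[
    {"fingers": -1, "x": 0.007, "y": -0.001, "z": 0, "ax": 0, "ay": 0, "az": 0},
    {"fingers": -1, "x": 0.007, "y": 0, "z": 0, "ax": 0, "ay": 0, "az": 0},
    {"fingers": -1, "x": 0.007, "y": 0, "z": 0, "ax": 0, "ay": 0, "az": 0},
    {"fingers": -1, "x": 0.007, "y": 0, "z": 0, "ax": 0, "ay": 0, "az": 0},
    {"fingers": -1, "x": 0, "y": 0, "z": 0, "ax": 0, "ay": 0, "az": 0},
  ],
)

```text
clock: 8.32
tcp_pos: [0.5944, 0.1524, 0.1494]
orientation: [0.546, 2.566, -0.147]
contact_force: [-1.0, 0.5, -1.5]
grip_width: 0.0171
gripper_force: 68.6
```

```bash
python3 p.py -.08
```

```text
t 8.3167 tcp [0.5944 0.1524 0.1494] joints [-1.18  0.51  0.79  2.12  0.2   0.32  0.45] F [-1.   0.5 -1.5]
turn (tool,deg) [0.04 0.11 0.07]
shift tool [ 0.0366  0.     -0.0002]
tip along bore -0.04342965217666696 lateral in tool yz [-0.0002  0.0004]
```

Call:
arm_command(
  rows=[
    {"fingers": -1, "x": 0.007, "y": 0, "z": 0, "ax": 0, "ay": 0, "az": 0},
    {"fingers": -1, "x": 0.007, "y": 0, "z": 0, "ax": 0, "ay": 0, "az": 0},
    {"fingers": -1, "x": 0.007, "y": 0, "z": 0, "ax": 0, "ay": 0, "az": 0},
    {"fingers": -1, "x": 0.007, "y": 0, "z": 0, "ax": 0, "ay": 0, "az": 0},
    {"fingers": -1, "x": 0.004, "y": 0, "z": 0, "ax": 0, "ay": 0, "az": 0},
    {"fingers": -1, "x": 0, "y": 0, "z": 0, "ax": 0, "ay": 0, "az": 0},
  ],
)

```text
clock: 8.82
tcp_pos: [0.5698, 0.1636, 0.1338]
orientation: [0.546, 2.565, -0.146]
contact_force: [0.6, 0.1, -0.5]
grip_width: 0.0171
gripper_force: 68.6
```

```bash
python3 p.py -.08
```

```text
t 8.8167 tcp [0.5698 0.1636 0.1338] joints [-1.25  0.53  0.81  2.17  0.2   0.29  0.4 ] F [ 0.6  0.1 -0.5]
turn (tool,deg) [0.06 0.15 0.04]
shift tool [ 0.0054 -0.0001 -0.0002]
tip along bore -0.07461361978039753 lateral in tool yz [-0.      0.0005]
```

Call:
arm_command(
  rows=[
    {"fingers": -1, "x": 0.002, "y": 0, "z": 0, "ax": 0, "ay": 0, "az": 0},
    {"fingers": -1, "x": 0.002, "y": 0, "z": 0, "ax": 0, "ay": 0, "az": 0},
    {"fingers": -1, "x": 0.002, "y": 0, "z": 0, "ax": 0, "ay": 0, "az": 0},
    {"fingers": -1, "x": 0, "y": 0, "z": 0, "ax": 0, "ay": 0, "az": 0},
    {"fingers": -1, "x": 0, "y": 0, "z": 0, "ax": 0, "ay": 0, "az": 0},
  ],
)

```text
clock: 9.23
tcp_pos: [0.5662, 0.1651, 0.1316]
orientation: [0.548, 2.564, -0.145]
contact_force: [0.2, 0.2, -1.2]
grip_width: 0.0168
gripper_force: 68.6
```

Call:
arm_command(
  rows=[
    {"fingers": -1, "x": 0.001, "y": 0, "z": 0, "ax": 0, "ay": 0, "az": 0},
    {"fingers": -1, "x": 0, "y": 0, "z": 0, "ax": 0, "ay": 0, "az": 0},
  ],
)

```text
clock: 9.4
tcp_pos: [0.5654, 0.1655, 0.1311]
orientation: [0.548, 2.564, -0.145]
contact_force: [0.1, 0.1, -0.0]
grip_width: 0.0169
gripper_force: 68.6
```

Call:
arm_command(
  rows=[
    {"fingers": -1, "x": 0.001, "y": 0, "z": 0, "ax": 0, "ay": 0, "az": 0},
    {"fingers": -1, "x": 0.001, "y": 0, "z": 0, "ax": 0, "ay": 0, "az": 0},
    {"fingers": -1, "x": 0, "y": 0, "z": 0, "ax": 0, "ay": 0, "az": 0},
  ],
)

```text
clock: 9.65
tcp_pos: [0.5647, 0.1658, 0.1307]
orientation: [0.549, 2.562, -0.145]
contact_force: [3.7, -2.3, 0.9]
grip_width: 0.0171
gripper_force: 68.5
```

Call:
arm_command(
  rows=[
    {"fingers": -1, "x": 0.001, "y": 0, "z": 0, "ax": 0, "ay": 0, "az": 0},
    {"fingers": -1, "x": 0, "y": 0, "z": 0, "ax": 0, "ay": 0, "az": 0},
  ],
)

```text
clock: 9.82
tcp_pos: [0.5646, 0.1658, 0.1307]
orientation: [0.549, 2.561, -0.145]
contact_force: [6.0, -3.3, 1.9]
grip_width: 0.017
gripper_force: 68.4
```

```bash
python3 p.py -.08
```

```text
t 9.8167 tcp [0.5646 0.1658 0.1307] joints [-1.27  0.54  0.82  2.18  0.2   0.27  0.38] F [ 6.  -3.3  1.9]
turn (tool,deg) [ 0.12  0.34 -0.15]
shift tool [-0.0011 -0.     -0.    ]
tip along bore -0.0810885861672572 lateral in tool yz [0.0004 0.0009]
```

Call:
arm_command(
  rows=[
    {"fingers": -1, "x": 0.002, "y": 0, "z": 0, "ax": 0, "ay": 0, "az": 0},
    {"fingers": -1, "x": 0.001, "y": 0, "z": 0, "ax": 0, "ay": 0, "az": 0},
    {"fingers": -1, "x": 0, "y": 0, "z": 0, "ax": 0, "ay": 0, "az": 0},
    {"fingers": -1, "x": 0, "y": 0, "z": 0, "ax": 0, "ay": 0, "az": 0},
  ],
)

```text
clock: 10.15
tcp_pos: [0.5644, 0.1659, 0.1308]
orientation: [0.551, 2.557, -0.143]
contact_force: [11.1, -7.4, 5.5]
grip_width: 0.0168
gripper_force: 68.4
```

```bash
python3 p.py -.08; python3 w.py w6
python3 - <<'E'
from h import *
f=grab("top"); a=f["frame"][220:320,180:310,::-1]; w=cv2.imread("pics/w6.png")
cv2.imwrite("pics/c6.png",np.hstack([cv2.resize(w[:300,120:520],(400,300)),cv2.resize(a,(390,300),interpolation=cv2.INTER_CUBIC)]))
E
```

```text
t 10.15 tcp [0.5644 0.1659 0.1308] joints [-1.28  0.54  0.83  2.19  0.2   0.27  0.38] F [11.1 -7.4  5.5]
turn (tool,deg) [ 0.17  0.53 -0.28]
shift tool [-0.0012 -0.      0.0001]
tip along bore -0.08116751848461445 lateral in tool yz [0.0007 0.0012]
[0.56440879 0.16588456 0.13075494] [[-0.784, 0.411, 0.465], [0.356, 0.912, -0.205], [-0.508, 0.005, -0.861]] 10.2 [11.3 -7.2  5.5] 0.016985732288449133
[[0.412, 0.633, 0.656, 0.455], [0.911, -0.29, -0.292, 0.215], [0.006, 0.718, -0.696, 0.202]] 380.36349649885625
```

View pics/c6.png

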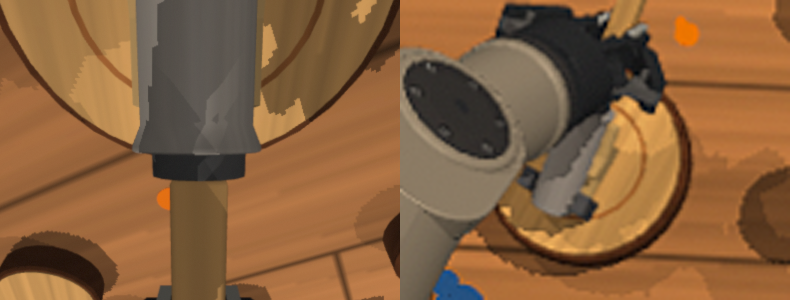

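The collar sits flush on the rim at crop (198,153), and the push is about 14 N along the bore. Now I draw it out along the bore.

Call:
arm_command(
  rows=[
    {"fingers": -1, "x": -0.006, "y": 0, "z": 0, "ax": 0, "ay": 0, "az": 0},
    {"fingers": -1, "x": -0.01, "y": 0, "z": 0, "ax": 0, "ay": 0, "az": 0},
    {"fingers": -1, "x": -0.012, "y": 0, "z": 0, "ax": 0, "ay": 0, "az": 0},
    {"fingers": -1, "x": -0.012, "y": 0, "z": 0, "ax": 0, "ay": 0, "az": 0},
    {"fingers": -1, "x": -0.012, "y": 0, "z": 0, "ax": 0, "ay": 0, "az": 0},
    {"fingers": -1, "x": -0.012, "y": 0, "z": 0, "ax": 0, "ay": 0, "az": 0},
    {"fingers": -1, "x": 0, "y": 0, "z": 0, "ax": 0, "ay": 0, "az": 0},
  ],
)

```text
clock: 10.83
tcp_pos: [0.613, 0.1441, 0.1618]
orientation: [0.55, 2.562, -0.143]
contact_force: [1.4, 0.0, -0.6]
grip_width: 0.0166
gripper_force: 68.5
```

Call:
arm_command(
  rows=[
    {"fingers": -1, "x": -0.012, "y": 0, "z": 0, "ax": 0, "ay": 0, "az": 0},
    {"fingers": -1, "x": -0.012, "y": 0, "z": 0, "ax": 0, "ay": 0, "az": 0},
    {"fingers": -1, "x": -0.012, "y": 0, "z": 0, "ax": 0, "ay": 0, "az": 0},
    {"fingers": -1, "x": -0.015, "y": 0, "z": 0, "ax": 0, "ay": 0, "az": 0},
    {"fingers": -1, "x": -0.015, "y": 0, "z": 0, "ax": 0, "ay": 0, "az": 0},
    {"fingers": -1, "x": 0, "y": 0, "z": 0, "ax": 0, "ay": 0, "az": 0},
  ],
)

```text
clock: 11.33
tcp_pos: [0.665, 0.1206, 0.195]
orientation: [0.55, 2.561, -0.144]
contact_force: [0.4, 0.3, -0.8]
grip_width: 0.017
gripper_force: 68.5
```

```bash
python3 p.py .04
```

```text
t 11.3333 tcp [0.665  0.1206 0.195 ] joints [-0.99  0.48  0.7   1.97  0.18  0.42  0.59] F [ 0.4  0.3 -0.8]
turn (tool,deg) [ 0.14  0.31 -0.19]
shift tool [0.0064 0.0002 0.0006]
tip along bore 0.046405510830891464 lateral in tool yz [0.0002 0.0002]
```

Call:
arm_command(
  rows=[
    {"fingers": -1, "x": 0, "y": 0, "z": 0, "ax": 0, "ay": 6, "az": 0},
    {"fingers": -1, "x": 0, "y": 0, "z": 0, "ax": 0, "ay": 6, "az": 0},
    {"fingers": -1, "x": 0, "y": 0, "z": 0, "ax": 0, "ay": 6, "az": 0},
    {"fingers": -1, "x": 0, "y": 0, "z": 0, "ax": 0, "ay": 6, "az": 0},
    {"fingers": -1, "x": 0, "y": 0, "z": 0, "ax": 0, "ay": 6, "az": 0},
    {"fingers": -1, "x": 0, "y": 0, "z": 0, "ax": 0, "ay": 0.2, "az": 0},
    {"fingers": -1, "x": -0.004, "y": -0.03, "z": 0, "ax": 0, "ay": 0, "az": 0},
    {"fingers": -1, "x": -0.004, "y": -0.03, "z": 0, "ax": 0, "ay": 0, "az": 0},
    {"fingers": -1, "x": -0.004, "y": -0.03, "z": 0, "ax": 0, "ay": 0, "az": 0},
    {"fingers": -1, "x": -0.004, "y": -0.03, "z": 0, "ax": 0, "ay": 0, "az": 0},
  ],
)

```text
clock: 12.17
tcp_pos: [0.6268, 0.0056, 0.1918]
orientation: [0.653, 3.073, -0.0]
contact_force: [0.8, -0.4, -0.9]
grip_width: 0.0169
gripper_force: 68.6
```

Call:
arm_command(
  rows=[
    {"fingers": -1, "x": -0.004, "y": -0.03, "z": 0, "ax": 0, "ay": 0, "az": 0},
    {"fingers": -1, "x": -0.004, "y": -0.03, "z": 0.01, "ax": 0, "ay": 0, "az": 0},
    {"fingers": -1, "x": -0.004, "y": -0.03, "z": 0.01, "ax": 0, "ay": 0, "az": 0},
    {"fingers": -1, "x": 0, "y": 0, "z": 0.01, "ax": 0, "ay": 0, "az": 0},
    {"fingers": -1, "x": 0, "y": 0, "z": 0, "ax": 0, "ay": 0, "az": 0},
    {"fingers": -1, "x": 0, "y": 0, "z": 0, "ax": 0, "ay": 0, "az": 0},
  ],
)

```text
clock: 12.67
tcp_pos: [0.6019, -0.0798, 0.162]
orientation: [-0.654, -3.072, -0.002]
contact_force: [-0.2, 0.1, -0.6]
grip_width: 0.0165
gripper_force: 68.7
```

```bash
cat > e.py <<'E'
from h import *
o=r.get_obs(); Rm=R.from_rotvec(o["orientation"]).as_matrix(); p=o["tcp_pos"]
print(o["clock"],p,Rm.round(4).tolist(),np.round(o["contact_force"],1))
print("shift",(Rm.T@(np.array([.4747,-.0237,.114])-p-Rm[:,0]*.1425)).round(4),"tip",p+Rm[:,0]*.1425)
E
python3 e.py
```

```text
12.6667 [ 0.60190686 -0.07976218  0.1619594 ] [[-0.9133, 0.4073, -0.0008], [0.4073, 0.9133, 0.0013], [0.0013, 0.0009, -1.0]] [-0.2  0.1 -0.6]
shift [-0.0035 -0.0006  0.0481] tip [ 0.47176042 -0.02172668  0.16214137]
```

Call:
arm_command(
  rows=[
    {"fingers": -1, "x": -0.003, "y": -0.001, "z": 0.015, "ax": 0, "ay": 0, "az": 0},
    {"fingers": -1, "x": 0, "y": 0, "z": 0.015, "ax": 0, "ay": 0, "az": 0},
    {"fingers": -1, "x": 0, "y": 0, "z": 0.01, "ax": 0, "ay": 0, "az": 0},
    {"fingers": -1, "x": 0, "y": 0, "z": 0.006, "ax": 0, "ay": 0, "az": 0},
    {"fingers": -1, "x": 0, "y": 0, "z": 0, "ax": 0, "ay": 0, "az": 0},
    {"fingers": -1, "x": 0, "y": 0, "z": 0, "ax": 0, "ay": 0, "az": 0},
    {"fingers": -1, "x": 0, "y": 0, "z": 0, "ax": 0, "ay": 0, "az": 0},
    {"fingers": -1, "x": 0, "y": 0, "z": 0, "ax": 0, "ay": 0, "az": 0},
  ],
)

```text
clock: 13.33
tcp_pos: [0.6059, -0.0835, 0.1179]
orientation: [0.655, 3.07, 0.003]
contact_force: [0.2, 0.1, -1.5]
grip_width: 0.0169
gripper_force: 68.7
```

```bash
python3 e.py; python3 w.py w7
python3 - <<'E'
from h import *
w=cv2.imread("pics/w7.png"); t=[]
for n,(x,y,W,H) in (("top",(290,230,120,90)),("scene",(260,180,120,90))):
    f=grab(n); np.savez(n+"7.npz",**f); t.append(cv2.resize(f["frame"][y:y+H,x:x+W,::-1],(400,300),interpolation=cv2.INTER_CUBIC))
cv2.imwrite("pics/c7.png",np.vstack([np.hstack(t),np.hstack([cv2.resize(w,(400,300)),np.zeros((300,400,3),np.uint8)])]))
E
```

```text
13.3333 [ 0.6059462  -0.08349779  0.11792441] [[-0.9128, 0.4084, 0.0025], [0.4084, 0.9128, 0.0014], [-0.0017, 0.0023, -1.0]] [ 0.2  0.1 -1.5]
shift [0.0017 0.001  0.0037] tip [ 0.47586943 -0.02530649  0.11768801]
[ 0.60588484 -0.08358112  0.1178634 ] [[-0.913, 0.408, 0.002], [0.408, 0.913, 0.001], [-0.002, 0.002, -1.0]] 13.3833 [-0.4 -0.4 -1.5] 0.0168038009272352
[[0.409, 0.879, 0.244, 0.545], [0.912, -0.395, -0.107, -0.056], [0.003, 0.266, -0.964, 0.24]] 380.36349649885625
```

View pics/c7.png

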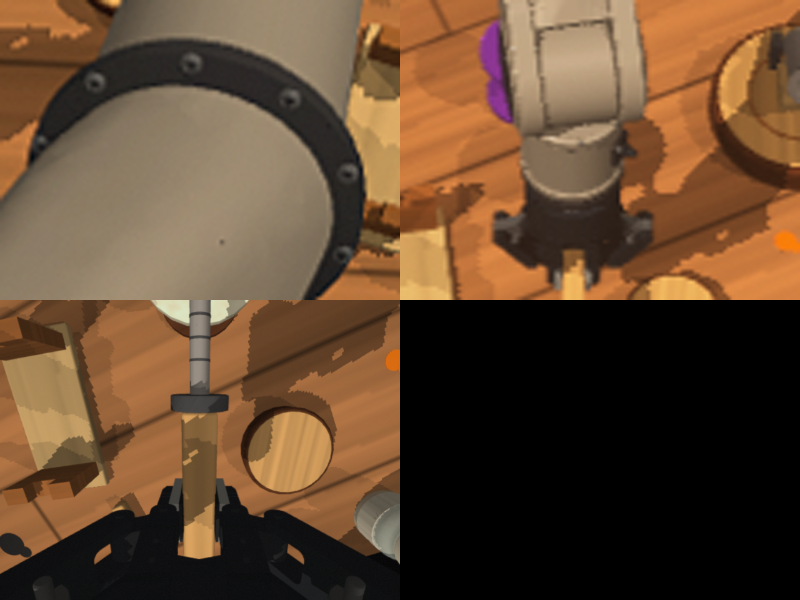

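The collar is at about (320,163) in the wrist view, as in w4, so there was no slip. The rod lies over the white disc with nothing touching. One small nudge and a settle, then I hand in.

Call:
arm_command(
  rows=[
    {"fingers": -1, "x": 0.002, "y": 0.001, "z": 0.003, "ax": 0, "ay": 0, "az": 0},
    {"fingers": -1, "x": 0, "y": 0, "z": 0, "ax": 0, "ay": 0, "az": 0},
    {"fingers": -1, "x": 0, "y": 0, "z": 0, "ax": 0, "ay": 0, "az": 0},
    {"fingers": -1, "x": 0, "y": 0, "z": 0, "ax": 0, "ay": 0, "az": 0},
    {"fingers": -1, "x": 0, "y": 0, "z": 0, "ax": 0, "ay": 0, "az": 0},
    {"fingers": -1, "x": 0, "y": 0, "z": 0, "ax": 0, "ay": 0, "az": 0},
  ],
)

```text
clock: 13.98
tcp_pos: [0.604, -0.0818, 0.1141]
orientation: [0.656, 3.072, 0.003]
contact_force: [0.8, 0.4, -2.2]
grip_width: 0.0169
gripper_force: 68.7
```

```bash
python3 e.py; python3 -c "from bench import r; print(r.hand_in())"
```

```text
13.9833 [ 0.60400928 -0.08181566  0.114122  ] [[-0.9128, 0.4084, 0.0011], [0.4084, 0.9128, 0.0014], [-0.0004, 0.0018, -1.0]] [ 0.8  0.4 -2.2]
shift [-0.0007  0.0002  0.0001] tip [ 0.47393331 -0.02362212  0.11406692]
the job is handed in; nothing more can be done
None
```

I handed the job in at 14 s: the gauge went in until the collar stopped against the rim, came all the way out, and is held level with its tip about 36 mm above the stand's centre (within 1 mm by arm pose; the tip itself was out of view), touching nothing.

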